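# Snap the orange inking roller into the bench inker's spring clips

### The job

Lift the orange roller out of the roller rest and press it down between the bench inker's two spring clips, gently, until both its ends have snapped fully home and it lies level in the inker; then let go of it. The clip carriage may be clamped off to one side, so feel or look for where the clips are and let only the roller open them: never force it down or lean on the inker with the gripper. Leave the black roller, the two ink tubes and the amber jar where they are.

Things in the scene. Friction and masses are not known exactly. Their poses are not given: they have to be found in the camera images.
- orange_roller: Orange rubber inking roller, 116 mm long overall, about 0.16 kg: rubber body 30 mm diameter by 60 mm, a steel journal 14 mm diameter at each end, its last 3 mm chamfered at 45 degrees to an 8 mm tip. Origin at its centre, on the axis; its y runs along the axis (rolled to any angle about y). Starts in one of the rest's two bays, axis level, 50 mm above the table. Grip round the middle, across the axis.
- rest: Fixed blue roller rest, 200 mm (x) by 120 mm (y), board 12 mm thick. Origin at the middle of its underside. Two bays, 47.5 mm either side of the origin along x; in each a roller lies along the rest's y on two grey vee posts (6 mm wide, 45 mm either side along y), its axis 50 mm above the origin. Lift straight up.
- inker: Fixed green bench inker, base 130 mm (x) by 250 mm (y), 12 mm thick, end blocks 26 mm high. Origin: middle of its underside. On it an aluminium carriage (top 27 mm up) with both spring clips is clamped along y: its centre stands anywhere within 22 mm to the -y or +y side of the origin. Where is not reported: see it, or feel for it with the roller; it does not slide.
- inker_seat (a point): Point 64 mm above the inker's origin, axes as the inker's: height of a seated roller's axis. A seated roller lies along y, 0 mm from this point in x and z, centred on the carriage in y (so up to 22 mm off), its journals in vee seats 47 mm either side of the carriage's centre. Resistance before the snap is about 5 to 12 N downward; over 20 N on the inker bends it.
- clip_l (a joint): Spring clip at the carriage's +y end: how far it is pushed outward (+y), m; 0 shut, at most 0.010; spring 1.1 N plus 0.7 N per mm. Both clips are 18 mm wide steel cheeks with a round nose that overhangs a seated roller's tip by 3.5 mm and above it a lip flared outward, then a flat outward flange, top 16 mm above inker_seat. 109 mm between the noses, 115 mm between the lips' inner top edges.
- clip_r (a joint): Same for the clip at the -y end, pushed outward (-y). A roller over 3 mm off the carriage's centre in y lands on the flange of the clip towards which it is off, only that end touching, axis about 23 mm above inker_seat, and goes no deeper (pushed, it tilts in the grip). 0 to 3 mm off, its chamfer meets the lip at 21 to 23 mm; if nearly centred it spreads both clips and snaps home from about 6 mm.
- black_roller: Shorter black roller with brass journals, 104 mm overall, body 30 mm by 56 mm; origin at its centre, y along its axis. Lies in the rest's other bay. Not to be moved.
- ink_tube1: Standing black ink tube with a red band, 48 mm in diameter, 153 mm high, origin under its centre. To be left alone.
- ink_tube2: Standing black ink tube with a blue band, 48 mm in diameter, 153 mm high, origin under its centre. To be left alone.
- press_oil: Amber jar with a white cap, 60 mm in diameter, 130 mm high, origin under its centre. To be left alone.
There are look-alikes about, which are no part of the job. There is more than one size of the orange_roller; the one meant has the size given above. What is meant by the rest is not brown, and is the larger of those in its own colour.

How it is judged:
By the outcome, as a careful person would: the job done as asked, in the order asked, and still so for the second after the job is handed in, with the robot touching nothing.
It also fails if it takes over 61 s, if anything falls off the work surface, if the arm or the gripper's body presses on something with over 40 N, if the wrist force passes 120 N, or if a joint passes its speed limit or range.

### The arm

A 6-joint arm with a two-finger parallel gripper is mounted at the origin on the work surface. World frame = base frame: x ahead of the robot, y to its left, z up, the work surface at z = 0. Lengths are in m, angles in rad, forces in N, time in s.
With the tool pointing down it reaches from about 0.4 to 0.925 m from the base axis. Payload 12.5 kg.
Tool frame: the origin (TCP) lies at the very end of the fingers, on their centre line; the grasp point (between the pads) lies 19 mm behind it; z points along the fingers, y is the line along which they close (so a half turn about z gives the same grasp; the last joint's range is limited). The gripper opens to 95 mm and grips with 3 to 60 N. Pads are 20 mm wide; open, the fingers measure 119 mm over their backs; the gripper's body (75 mm by 180 mm) begins 59 mm behind the grasp point.
Start: joints at [-1.299, 0.491, 1.559, -0, 1.092, -0.106], TCP at [0.231, -0.581, 0.215] pointing down, gripper open.
Joint ranges: [-3.1, 3.1], [-0.84, 2.19], [0.05, 2.79], [-1.13, 4.28], [0.06, 2.93], [-2.69, 2.69]. Speed limits (rad/s): [2.22, 2.22, 2.79, 3.14, 3.14, 3.14].

### API

Orientations are given as [roll, pitch, yaw] about the fixed x, y, z axes, in that order (R = Rz(yaw) Ry(pitch) Rx(roll)).
In Python, from workcell import status, eyes, workorder, models gives the robot as it stands.
- The arm moves only by the shell command python3 -m inch 'ROWS' [FORCE]. ROWS is JSON, a list of rows, each an object of numbers: "tx", "ty", "tz": the shift along the tool's x, y, z in mm; "ax", "ay", "az": the turn, a rotation vector about the tool's x, y, z in rad; "claw": the finger opening in mm, from 0 to 95.1. A call has 1 to 20 rows; each row shifts and turns the commanded pose from where the row before left it, along the tool's axes as they then stand; what a row does not reach is not made up. A row lasts 1/8 s, in which the tool goes at most 62.5 mm and 10.7 degrees, less where a joint would pass 70% of its speed; a pose out of reach is approached as far as the arm can. A call is refused whole if a number of a shift passes 62.5 or a number of a turn 0.188, either way. A call with a gripper value outside its range is refused whole. The fingers move at their own pace and stop on an object; FORCE is the grip in N (left out, the last holds). Time passes only in rows, so rows that do not move let the fingers close. It gives the time, the measured TCP pose, the force, the opening and the grip force at its end, in the units of the state.
- status.get_state(): the state, without advancing time (a new reading comes with each control period).
- eyes.camera(name): name is "scene" or "top"; returns a dict with "image" (420x560x3 uint8, red, green, blue), "depth" (420x560 float32, m along the optical axis (not along the pixel's ray), 0 where there is no reading), "fx", "fy", "cx", "cy" (pixels), "R" (3x3) and "t" (3): a world point X has camera coordinates R X + t. Camera axes: x right, y down, z forward; pixel columns grow to the right and rows downward; lengths in m; the calibration is good to about 2 mm. A picture is of the moment at which its call begins.
- workorder.finish_job(): hands the job in; it is judged then, once.
Trained networks look in a picture, given as the dict that the camera call returned (one of the last four; its "shot" number tells which), for a name from the list of things; names that differ only in an ending like _2 or _b are one class to them, and where a whole thing is asked for, a point or a joint stands for the part that bears it (a point fixed in the world has none). Each returns a list of dicts, best first, with "p" (0 to 1); they miss things now and then, are a little off and sometimes report something else, mostly with a low value. They report only what shows in the picture. A call takes as long as a camera call. They do not tell look-alikes from the thing itself.
- models.outline_of(picture, name): "mask" (420x560 bool, what is visible of it) and "rect" ([left, top, right, bottom] in pixels, round what is visible of it).
- models.spot_point(picture, name): "centre" ([column, row] in pixels: a listed point, or the origin of a listed thing).
The state is a dict: "time": time; "qpos": joint angles; "qvel": joint speeds; "joint_efforts": joint torques, N m; "tcp_pos": TCP position; "eef_rot": TCP orientation; "ft_force": force on the tool from outside, world axes, zero at the start; "moment": the same for the moment, N m; "grip_width": opening from 0.0 (shut) to 1.0 (fully open); "gripper_force": force on a finger pad.
Only numpy, scipy, OpenCV 4.12 (cv2) and the standard library are available. Lean on these libraries where they do the work, as an engineer would, in place of code of your own. Each camera call takes 0.05 s, during which the arm holds its last target. There are 200 camera calls.

## Working session

There is one attempt and no reset: what is moved stays moved. The work goes in short steps, Python scripts to look and compute and a shell command to move; the robot and the scene stay as the last step left them, time stands still between calls to the robot, and variables do not carry over. Pictures are saved under pics/ and viewed, at most 10 in all, crops included, and the job is handed in when it is done.

```bash
mkdir -p pics
cat > h.py <<'E'
import numpy as np, cv2
from workcell import status, eyes, workorder, models
def world(p,mask=None):
    d=p["depth"]; v,u=np.nonzero((d>0) if mask is None else (mask&(d>0)))
    z=d[v,u]; c=np.stack([(u-p["cx"])/p["fx"]*z,(v-p["cy"])/p["fy"]*z,z],1)
    return (c-p["t"])@np.asarray(p["R"])
def save(p,n): cv2.imwrite("pics/"+n,p["image"][:,:,::-1])
def pix(p,X):
    c=np.asarray(p["R"])@np.asarray(X)+p["t"]; return p["fx"]*c[0]/c[2]+p["cx"],p["fy"]*c[1]/c[2]+p["cy"]
E
python3 - <<'E'
from h import *
t=eyes.camera("top");s=eyes.camera("scene")
im=np.vstack([t["image"],s["image"]]);cv2.imwrite("pics/a.png",cv2.resize(t["image"],(784,588))[:,:,::-1]);save(s,"b.png")
print(status.get_state())
for p in(t,s):
  print(p["fx"],-np.asarray(p["R"]).T@p["t"])
  for n in["orange_roller","rest","inker","inker_seat","black_roller","clip_l","clip_r","ink_tube1","ink_tube2","press_oil"]:
    try:
      for o in models.outline_of(p,n):
        w=world(p,o["mask"]); print(n,round(o["p"],2),o["rect"],np.percentile(w,[3,50,97],axis=0).round(3).tolist())
    except Exception as e: print(n,e)
E
```

```text
{'time': 0.1, 'qpos': array([-1.29862311e+00,  4.91492071e-01,  1.55938781e+00,  2.11704135e-06,
        1.09168713e+00, -1.05626565e-01]), 'qvel': array([ 0.00030043, -0.00288039, -0.00191408, -0.00033725, -0.00094762,
       -0.00027592]), 'joint_efforts': array([ 3.51497685e-03, -6.13620615e+01, -2.58606005e+01,  6.94848737e-02,
        4.69934859e-02, -4.84195459e-05]), 'tcp_pos': array([ 0.23049681, -0.58071721,  0.2141249 ]), 'eef_rot': array([-3.14062393e+00, -1.04593880e-04,  3.77798753e-01]), 'ft_force': array([0.42875922, 0.41674158, 1.12324288]), 'moment': array([ 0.00539995,  0.0200641 , -0.0136824 ]), 'gripper_force': 0.0, 'grip_width': 1.001489705083736}
432.6105677844676 [0.45507764 0.03344673 1.06904185]
orange_roller 0.92 [241.9, 257.1, 278.0, 312.7] [[0.29, 0.08, -0.001], [0.352, 0.112, 0.032], [0.411, 0.145, 0.04]]
orange_roller 0.71 [214.3, 205.9, 264.6, 220.7] [[0.507, 0.113, 0.011], [0.521, 0.159, 0.058], [0.539, 0.209, 0.065]]
orange_roller 0.65 [127.6, 222.5, 185.2, 248.3] [[0.444, 0.299, -0.0], [0.473, 0.359, 0.031], [0.499, 0.428, 0.04]]
rest 0.96 [208.6, 15
[... 3293 characters left out ...]
, 0.058, 0.153]]
ink_tube1 0.21 [329.3, 189.2, 348.0, 215.1] [[0.604, 0.127, 0.044], [0.622, 0.164, 0.061], [0.633, 0.216, 0.067]]
ink_tube2 0.92 [382.8, 179.4, 406.6, 235.7] [[0.729, 0.15, 0.063], [0.754, 0.16, 0.119], [0.773, 0.184, 0.154]]
ink_tube2 0.75 [371.3, 219.4, 400.2, 279.0] [[0.751, 0.031, 0.007], [0.776, 0.039, 0.101], [0.794, 0.058, 0.153]]
ink_tube2 0.21 [329.3, 189.2, 348.0, 215.1] [[0.604, 0.127, 0.044], [0.622, 0.164, 0.061], [0.633, 0.216, 0.067]]
press_oil 0.9 [315.0, 270.2, 355.2, 336.9] [[0.727, -0.138, 0.011], [0.755, -0.128, 0.096], [0.777, -0.091, 0.132]]
press_oil 0.18 [145.0, 253.9, 271.1, 374.3] [[0.47, -0.328, 0.005], [0.54, -0.23, 0.021], [0.595, -0.089, 0.065]]
```

View pics/a.png

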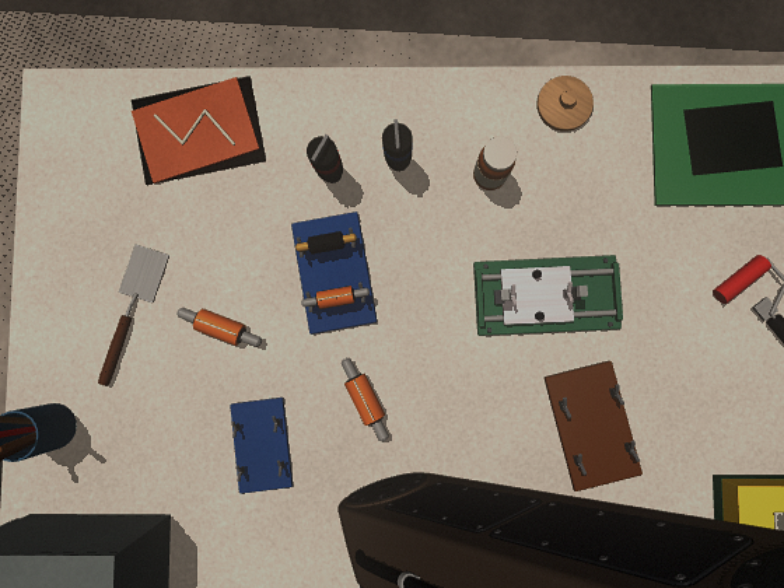

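View pics/b.png

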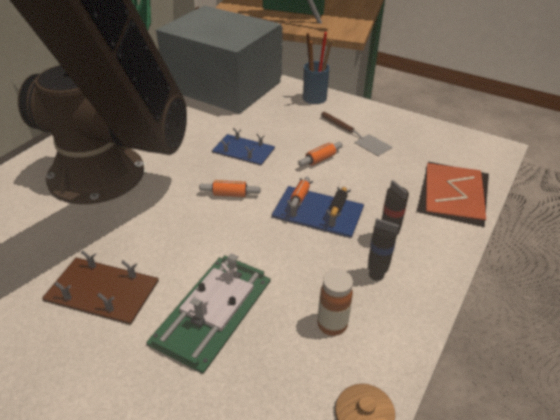

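The top picture shows the orange roller in the larger blue rest at (335,298), with the black one at (326,242). The green inker is at (547,295), with clips at about (505,296) and (575,294). The two loose orange rollers and the small blue and brown rests are look-alikes. Next I'll get precise poses.

```bash
cat > m.py <<'E'
from h import *
def rect(w,lo,hi):
    q=w[(w[:,2]>lo)&(w[:,2]<hi)]; r=cv2.minAreaRect((q[:,:2]*1000).astype(np.float32)); return [np.round(x,1) for x in r],len(q)
def best(p,n,c):
    L=[o for o in models.outline_of(p,n)]
    f=lambda o:np.linalg.norm(np.median(world(p,o["mask"]),0)[:2]-c)
    return min(L,key=f) if L else None
def box(p,x0,x1,y0,y1,z0,z1):
    w=world(p); return w[(w[:,0]>x0)&(w[:,0]<x1)&(w[:,1]>y0)&(w[:,1]<y1)&(w[:,2]>z0)&(w[:,2]<z1)]
E
python3 - <<'E'
from m import *
for n in("top","scene"):
    p=eyes.camera(n); print(n)
    w=world(p,best(p,"rest",[.57,.16])["mask"]); print("board",rect(w,.006,.018))
    o=best(p,"orange_roller",[.525,.16]); w=world(p,o["mask"]); w=w[w[:,2]>.035]
    print("roller",rect(w,.035,.08), w.max(0),w.min(0)); 
    b=w[w[:,2]>.060]; print(" body top",b.mean(0),len(b))
    w=world(p,best(p,"inker",[.53,-.2])["mask"]); print("inker all",rect(w,.004,.1),"carr",rect(w,.0245,.031))
    for c,(y0,y1) in dict(l=(-.16,-.09),r=(-.29,-.2)).items():
        q=box(p,.49,.56,y0,y1,.05,.095); print("clip",c,len(q),q.mean(0).round(4),q.min(0).round(4),q.max(0).round(4),rect(q,.075,.09))
    for k in("inker_seat","orange_roller","inker","rest"): print(k,[(round(a["p"],2),np.round(a["centre"],1)) for a in models.spot_point(p,k)])
    print("axis-proj")
p=eyes.camera("top")
crop=p["image"][165:255,195:455]; cv2.imwrite("pics/c.png",cv2.resize(crop,(780,270),interpolation=cv2.INTER_CUBIC)[:,:,::-1])
E
```

```text
top
board ([array([569. , 168.2]), array([199.9, 120. ]), np.float64(10.4)], 2862)
roller ([array([521.8, 159.4]), array([ 29.2, 115.6]), np.float64(11.9)], 452) [0.54102632 0.21650865 0.06810193] [0.50303579 0.10329267 0.04425636]
 body top [0.5220963  0.15984218 0.06296008] 188
inker all ([array([ 528.6, -206.2]), array([129.9, 250.2]), np.float64(2.7)], 5450) carr ([array([ 527.7, -205.7]), array([ 99.3, 247.1]), np.float64(2.4)], 1374)
clip l 95 [ 0.5245 -0.1296  0.071 ] [ 0.5091 -0.1421  0.0521] [ 0.5421 -0.1157  0.0831] ([array([ 524.4, -121.8]), array([16.8, 16. ]), np.float64(13.6)], 49)
clip r 115 [ 0.5304 -0.2418  0.0699] [ 0.5138 -0.256   0.0501] [ 0.5465 -0.2289  0.0826] ([array([ 530.4, -247.9]), array([16.4, 16.1]), np.float64(0.4)], 59)
inker_seat [(0.86, array([394.9, 210.3]))]
orange_roller [(0.91, array([237.6, 210. ])), (0.79, array([156.5, 232.9])), (0.76, array([258.2, 287.3]))]
inker [(0.87, array([389.7, 210.6]))]
rest [(0.95, array([423.6, 307.3])), (0.77, array([236.8, 193.3])), (0.77, array([186.1, 320.1]))]
axis-proj
scene
board ([array([570.7, 167.2]), arr
[... 351 characters left out ...]
05.2]), array([ 99.7, 249.1]), np.float64(2.6)], 2542)
clip l 199 [ 0.5261 -0.1292  0.0682] [ 0.5096 -0.1427  0.0502] [ 0.5437 -0.1133  0.0846] ([array([ 526.2, -122.4]), array([19.1, 17.8]), np.float64(3.8)], 74)
clip r 171 [ 0.5336 -0.2429  0.0692] [ 0.5154 -0.255   0.0501] [ 0.5498 -0.2279  0.0855] ([array([ 531.6, -247.8]), array([20.9, 14.3]), np.float64(0.9)], 69)
inker_seat [(0.68, array([206.8, 293.2])), (0.3, array([376.8, 273.8]))]
orange_roller [(0.84, array([228.9, 187.7])), (0.83, array([297.8, 189.6])), (0.72, array([319.9, 156.1]))]
inker [(0.92, array([214.1, 309.4]))]
rest [(0.83, array([244.7, 149.7])), (0.76, array([101.1, 290.5])), (0.73, array([318. , 212.9]))]
axis-proj
```

View pics/c.png

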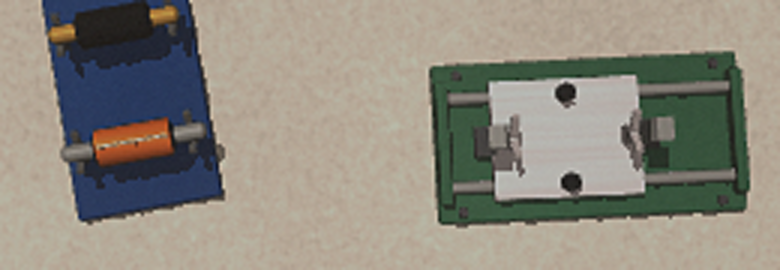

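The crop confirms the clip flanges at about (490,140) and (663,130), with the carriage pushed towards the +y end. The roller axis is at about (523,159) with rest yaw 10.4°. The carriage centre is at about (528,-185) with inker yaw 2.7°. I'll move there now.

```bash
python3 -m inch '[{"tx":40,"ty":-22,"tz":-6},{"tx":40,"ty":-22,"tz":-6},{"tx":40,"ty":-22,"tz":-6},{"tx":40,"ty":-22,"tz":-6},{"tx":40,"ty":-22,"tz":-6},{"tx":40,"ty":-22,"tz":-6},{"tx":40,"ty":-22,"tz":-6},{"tx":40,"ty":-22,"tz":-6},{"az":-0.172},{"az":-0.172},{"az":-0.172},{"az":-0.172},{"az":-0.172},{"az":-0.172},{"az":-0.172},{"az":-0.172},{}]'
cat >> m.py <<'E'
from scipy.spatial.transform import Rotation as Ro
def go(target,yaw=None):
    s=status.get_state(); R=Ro.from_euler("xyz",s["eef_rot"])
    print("tcp",s["tcp_pos"].round(4),"rpy",s["eef_rot"].round(4),"t",s["time"])
    print("tool mm",(R.inv().apply(np.array(target)-s["tcp_pos"])*1000).round(1))
    if yaw is not None: print("rotvec",(R.inv()*Ro.from_euler("xyz",[np.pi,0,yaw])).as_rotvec().round(4))
E
python3 -c "
from m import *
go([.523,.159,.13],1.752)"
```

```text
tcp [ 0.2306 -0.5809  0.2146] rpy [3.1415 0.     0.3778] t 1.95
tool mm [ 544.7 -579.9   84.6]
rotvec [ 0.      0.     -1.3742]invalid input
```

```bash
python3 -m inch '[{"tx":40,"ty":-22,"tz":-6},{"tx":40,"ty":-22,"tz":-6},{"tx":40,"ty":-22,"tz":-6},{"tx":40,"ty":-22,"tz":-6},{"tx":40,"ty":-22,"tz":-6},{"tx":40,"ty":-22,"tz":-6},{"tx":40,"ty":-22,"tz":-6},{"tx":40,"ty":-22,"tz":-6},{"az":-0.172},{"az":-0.172},{"az":-0.172},{"az":-0.172},{"az":-0.172},{"az":-0.172},{"az":-0.172},{"az":-0.172},{"az":0}]'
python3 -c "
from m import *
go([.523,.159,.13],1.752)"
```

```text
tcp [ 0.2306 -0.5809  0.2146] rpy [3.1415 0.     0.3778] t 1.95
tool mm [ 544.7 -579.9   84.6]
rotvec [ 0.      0.     -1.3742]invalid input
```

```bash
python3 -m inch '[{"tx":0,"ty":0,"tz":-6,"ax":0,"ay":0,"az":0,"claw":95}]'; python3 -m inch '[{"tx":0,"ty":0,"tz":-6,"ax":0,"ay":0,"az":0,"claw":95}]' 30;python3 -m inch '[{"tz":-6}]' 30
```

```text
time: 2.08
tcp_pos: [0.2305, -0.5808, 0.2205]
eef_rot: [-3.141, -0.0, 0.378]
ft_force: [0.3, 0.1, 0.3]
grip_width: 1.0
gripper_force: 0.0
time: 2.2
tcp_pos: [0.2306, -0.581, 0.2272]
eef_rot: [3.141, 0.0, 0.378]
ft_force: [1.0, 0.5, 0.8]
grip_width: 0.997
gripper_force: 0.0invalid input
```

Every key is required in each row.

```bash
python3 -m inch '[{"tx":40,"ty":-22,"tz":-3,"ax":0,"ay":0,"az":0,"claw":95},{"tx":40,"ty":-22,"tz":-3,"ax":0,"ay":0,"az":0,"claw":95},{"tx":40,"ty":-22,"tz":-3,"ax":0,"ay":0,"az":0,"claw":95},{"tx":40,"ty":-22,"tz":-3,"ax":0,"ay":0,"az":0,"claw":95},{"tx":40,"ty":-22,"tz":-3,"ax":0,"ay":0,"az":0,"claw":95},{"tx":40,"ty":-22,"tz":-3,"ax":0,"ay":0,"az":0,"claw":95},{"tx":40,"ty":-22,"tz":-3,"ax":0,"ay":0,"az":0,"claw":95},{"tx":40,"ty":-22,"tz":-3,"ax":0,"ay":0,"az":0,"claw":95},{"tx":0,"ty":0,"tz":0,"ax":0,"ay":0,"az":-0.172,"claw":95},{"tx":0,"ty":0,"tz":0,"ax":0,"ay":0,"az":-0.172,"claw":95},{"tx":0,"ty":0,"tz":0,"ax":0,"ay":0,"az":-0.172,"claw":95},{"tx":0,"ty":0,"tz":0,"ax":0,"ay":0,"az":-0.172,"claw":95},{"tx":0,"ty":0,"tz":0,"ax":0,"ay":0,"az":-0.172,"claw":95},{"tx":0,"ty":0,"tz":0,"ax":0,"ay":0,"az":-0.172,"claw":95},{"tx":0,"ty":0,"tz":0,"ax":0,"ay":0,"az":-0.172,"claw":95},{"tx":0,"ty":0,"tz":0,"ax":0,"ay":0,"az":-0.172,"claw":95},{"tx":0,"ty":0,"tz":0,"ax":0,"ay":0,"az":0,"claw":95}]'
python3 -c "
from m import *
go([.523,.159,.13],1.752)"
```

```text
time: 4.32
tcp_pos: [0.4632, -0.2993, 0.2511]
eef_rot: [3.141, 0.001, 1.753]
ft_force: [1.0, 0.4, 0.2]
grip_width: 0.999
gripper_force: 0.0
tcp [ 0.4632 -0.2993  0.2511] rpy [3.1412e+00 6.0000e-04 1.7527e+00] t 4.325
tool mm [440.  141.7 120.9]
rotvec [0.0004 0.0006 0.0007]
```

```bash
python3 -m inch '[{"tx":40,"ty":12.9,"tz":0,"ax":0,"ay":0,"az":0,"claw":60},{"tx":40,"ty":12.9,"tz":0,"ax":0,"ay":0,"az":0,"claw":60},{"tx":40,"ty":12.9,"tz":0,"ax":0,"ay":0,"az":0,"claw":60},{"tx":40,"ty":12.9,"tz":0,"ax":0,"ay":0,"az":0,"claw":60},{"tx":40,"ty":12.9,"tz":0,"ax":0,"ay":0,"az":0,"claw":60},{"tx":40,"ty":12.9,"tz":0,"ax":0,"ay":0,"az":0,"claw":60},{"tx":40,"ty":12.9,"tz":0,"ax":0,"ay":0,"az":0,"claw":60},{"tx":40,"ty":12.9,"tz":0,"ax":0,"ay":0,"az":0,"claw":60},{"tx":40,"ty":12.9,"tz":0,"ax":0,"ay":0,"az":0,"claw":60},{"tx":40,"ty":12.9,"tz":0,"ax":0,"ay":0,"az":0,"claw":60},{"tx":40,"ty":12.9,"tz":0,"ax":0,"ay":0,"az":0,"claw":60},{"tx":0,"ty":0,"tz":40,"ax":0,"ay":0,"az":0,"claw":60},{"tx":0,"ty":0,"tz":40,"ax":0,"ay":0,"az":0,"claw":60},{"tx":0,"ty":0,"tz":40,"ax":0,"ay":0,"az":0,"claw":60},{"tx":0,"ty":0,"tz":0,"ax":0,"ay":0,"az":0,"claw":60}]' 30
python3 - <<'E'
from m import *
go([.523,.159,.031],1.752)
p=eyes.camera("scene"); save(p,"d.png")
E
```

```text
time: 6.2
tcp_pos: [0.5215, 0.159, 0.1288]
eef_rot: [-3.137, 0.0, 1.75]
ft_force: [-1.0, 0.0, 0.2]
grip_width: 0.635
gripper_force: 0.0
tcp [0.5215 0.159  0.1288] rpy [-3.1370e+00  1.0000e-04  1.7503e+00] t 6.2
tool mm [-0.2  1.9 97.8]
rotvec [-0.0046  0.     -0.0017]
```

View pics/d.png

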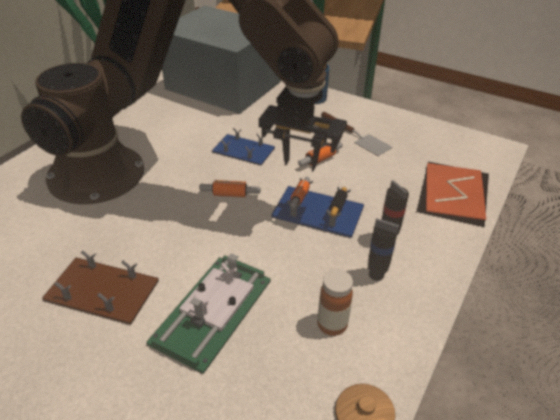

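The gripper sits square above the orange roller at (300,190), fingers straddling it and clear of the black one at (338,203). Descending and gripping.

```bash
python3 -m inch '[{"tx":0,"ty":0.7,"tz":30,"ax":0,"ay":0,"az":0,"claw":60},{"tx":0,"ty":0,"tz":30,"ax":0,"ay":0,"az":0,"claw":60},{"tx":0,"ty":0,"tz":25,"ax":0,"ay":0,"az":0,"claw":60},{"tx":0,"ty":0,"tz":13,"ax":0,"ay":0,"az":0,"claw":60},{"tx":0,"ty":0,"tz":0,"ax":0,"ay":0,"az":0,"claw":60},{"tx":0,"ty":0,"tz":0,"ax":0,"ay":0,"az":0,"claw":60}]' 30
python3 -c "
from m import *
go([.523,.159,.031],1.752)"
```

```text
time: 7.0
tcp_pos: [0.5239, 0.1594, 0.0339]
eef_rot: [3.14, 0.0, 1.753]
ft_force: [0.5, -0.8, -0.4]
grip_width: 0.628
gripper_force: 0.0
tcp [0.5239 0.1594 0.0339] rpy [3.1398e+00 1.0000e-04 1.7534e+00] t 7.0
tool mm [-0.2 -1.   2.8]
rotvec [0.0018 0.0001 0.0014]
```

```bash
python3 -m inch '[{"tx":0,"ty":0,"tz":2.5,"ax":0,"ay":0,"az":0,"claw":40},{"tx":0,"ty":0,"tz":0,"ax":0,"ay":0,"az":0,"claw":34},{"tx":0,"ty":0,"tz":0,"ax":0,"ay":0,"az":0,"claw":26},{"tx":0,"ty":0,"tz":0,"ax":0,"ay":0,"az":0,"claw":24},{"tx":0,"ty":0,"tz":0,"ax":0,"ay":0,"az":0,"claw":20},{"tx":0,"ty":0,"tz":0,"ax":0,"ay":0,"az":0,"claw":20},{"tx":0,"ty":0,"tz":0,"ax":0,"ay":0,"az":0,"claw":20}]' 30
python3 -c "
from m import *
go([.523,.159,.031],1.752)"
```

```text
time: 7.88
tcp_pos: [0.5233, 0.1593, 0.0301]
eef_rot: [3.141, 0.0, 1.754]
ft_force: [-0.2, 0.9, 1.8]
grip_width: 0.309
gripper_force: 30.0
tcp [0.5233 0.1593 0.0301] rpy [3.1415e+00 1.0000e-04 1.7537e+00] t 7.875
tool mm [-0.2 -0.3 -0.9]
rotvec [0.0001 0.0001 0.0017]
```

```bash
python3 -m inch '[{"tx":0,"ty":0,"tz":-10,"ax":0,"ay":0,"az":0,"claw":20},{"tx":0,"ty":0,"tz":-30,"ax":0,"ay":0,"az":0,"claw":20},{"tx":0,"ty":0,"tz":-30,"ax":0,"ay":0,"az":0,"claw":20},{"tx":0,"ty":0,"tz":-25,"ax":0,"ay":0,"az":0,"claw":20},{"tx":-20,"ty":-3,"tz":-10,"ax":0,"ay":0,"az":0,"claw":20},{"tx":-32,"ty":-5.5,"tz":0,"ax":0,"ay":0,"az":0,"claw":20},{"tx":-32,"ty":-5.5,"tz":0,"ax":0,"ay":0,"az":0,"claw":20},{"tx":-32,"ty":-5.5,"tz":0,"ax":0,"ay":0,"az":0,"claw":20},{"tx":-32,"ty":-5.5,"tz":0,"ax":0,"ay":0,"az":0,"claw":20},{"tx":-32,"ty":-5.5,"tz":0,"ax":0,"ay":0,"az":0,"claw":20},{"tx":-32,"ty":-5.5,"tz":0,"ax":0,"ay":0,"az":0,"claw":20},{"tx":-32,"ty":-5.5,"tz":0,"ax":0,"ay":0,"az":0,"claw":20},{"tx":-32,"ty":-5.5,"tz":0,"ax":0,"ay":0,"az":0,"claw":20},{"tx":-32,"ty":-5.5,"tz":0,"ax":0,"ay":0,"az":0,"claw":20},{"tx":-22,"ty":-4,"tz":0,"ax":0,"ay":0,"az":0,"claw":20},{"tx":-10,"ty":-1.5,"tz":0,"ax":0,"ay":0,"az":0.045,"claw":20},{"tx":0,"ty":0,"tz":0,"ax":0,"ay":0,"az":0.09,"claw":20},{"tx":0,"ty":0,"tz":0,"ax":0,"ay":0,"az":0,"claw":20},{"tx":0,"ty":0,"tz":0,"ax":0,"ay":0,"az":0,"claw":20}]' 30
python3 - <<'E'
from m import *
go([.528,-.185,.1],1.618)
for n in("top","scene"):
    p=eyes.camera(n); save(p,n+"_e.png"); print(n)
    im=p["image"]; u,v=pix(p,[.528,-.19,.09]); u,v=int(u),int(v); c=im[max(0,v-60):v+60,max(0,u-80):u+80]
    cv2.imwrite("pics/e_%s.png"%n,cv2.resize(c,(640,480),interpolation=cv2.INTER_CUBIC)[:,:,::-1])
    for o in models.outline_of(p,"orange_roller"):
        w=world(p,o["mask"]); print(o["p"],o["rect"],np.median(w,0).round(3),np.percentile(w,[2,98],axis=0).round(4).tolist(), rect(w,.09,.16))
E
```

```text
time: 10.25
tcp_pos: [0.5281, -0.1851, 0.1351]
eef_rot: [-3.141, -0.0, 1.621]
ft_force: [0.5, 0.9, -1.9]
grip_width: 0.313
gripper_force: 30.0
tcp [ 0.5281 -0.1851  0.1351] rpy [-3.1415 -0.      1.6206] t 10.25
tool mm [ 0.1 -0.  35.1]
rotvec [-0.0001 -0.      0.0026]
top
0.67 [127.4, 221.5, 184.2, 245.8] [0.473 0.362 0.033] [[0.4457, 0.2985, 0.0201], [0.4997, 0.4267, 0.0408]] ([array([0., 0.]), array([0., 0.]), np.float64(0.0)], 0)
0.63 [243.2, 256.3, 273.7, 295.9] [0.361 0.116 0.033] [[0.3198, 0.0826, 0.019], [0.4131, 0.1456, 0.0416]] ([array([0., 0.]), array([0., 0.]), np.float64(0.0)], 0)
0.55 [219.3, 95.1, 240.8, 133.6] [0.738 0.169 0.132] [[0.7246, 0.1501, 0.0013], [0.7678, 0.1939, 0.1526]] ([array([746.8, 173.9]), array([48.6, 46.3]), np.float64(63.7)], 481)
0.46 [368.4, 202.4, 384.3, 209.5] [ 0.525 -0.146  0.16 ] [[0.5192, -0.1554, 0.1561], [0.5345, -0.1293, 0.167]] ([array([ 526.1, -140.1]), array([14.6, 25.6]), np.float64(1.5)], 41)
scene
0.81 [189.8, 243.0, 216.0, 272.5] [ 0.534 -0.212  0.163] [[0.5179, -0.2401, 0.1462], [0.5441, -0.1857, 0.1723]] ([array([ 536.6, -219.1]), array([31.3, 38.2]), np.float64(23.8)], 89)
0.76 [223.6, 179.9, 262.2, 198.6] [0.377 0.114 0.028] [[0.3451, 0.0911, 0.0002], [0.419, 0.1746, 0.0425]] ([array([0., 0.]), array([0., 0.]), np.float64(0.0)], 0)
0.57 [296.7, 145.1, 341.6, 166.8] [0.479 0.348 0.03 ] [[0.4465, 0.2935, 0.0099], [0.5034, 0.4241, 0.0419]] ([array([0., 0.]), array([0., 0.]), np.float64(0.0)], 0)
```

View pics/e_top.png

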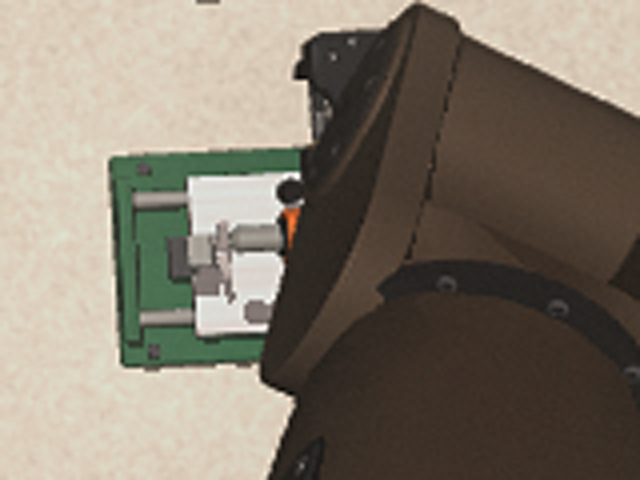

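View pics/e_scene.png

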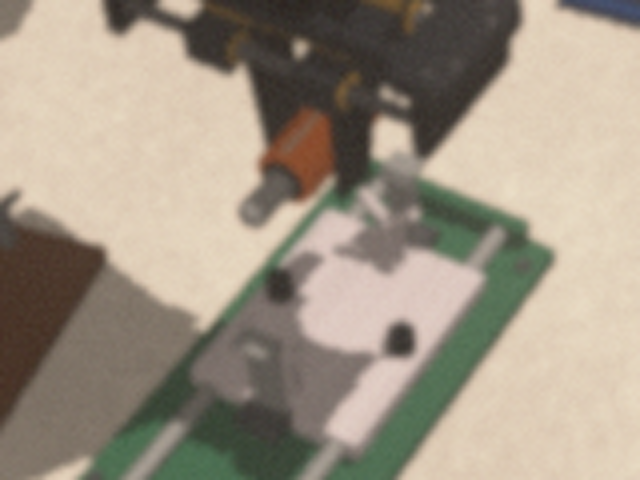

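The top view shows the +y journal at (255,237) just above the +y clip at (215,245). The scene view shows the roller level in the fingers, with its -y tip at (255,212). Lowering to just above the flanges to compare tips with clips.

```bash
python3 -m inch '[{"tx":0,"ty":0,"tz":15,"ax":0,"ay":0,"az":0.003,"claw":20},{"tx":0,"ty":0,"tz":20,"ax":0,"ay":0,"az":0,"claw":20},{"tx":0,"ty":0,"tz":12,"ax":0,"ay":0,"az":0,"claw":20},{"tx":0,"ty":0,"tz":0,"ax":0,"ay":0,"az":0,"claw":20},{"tx":0,"ty":0,"tz":0,"ax":0,"ay":0,"az":0,"claw":20}]'
python3 - <<'E'
from m import *
go([.528,-.185,.085],1.618)
for n in("top","scene"):
    p=eyes.camera(n); print(n)
    for k,(y0,y1) in dict(tipL=(-.152,-.1),tipR=(-.28,-.217)).items():
        q=box(p,.51,.55,y0,y1,.092,.118); 
        if len(q): print(k,len(q),np.percentile(q,[0,3,50,97,100],axis=0).round(4).tolist())
    for k,(y0,y1) in dict(l=(-.16,-.09),r=(-.29,-.2)).items():
        q=box(p,.49,.56,y0,y1,.074,.088); 
        if len(q): print("clip",k,len(q),q.mean(0).round(4),q.min(0).round(4),q.max(0).round(4))
p=eyes.camera("scene");u,v=pix(p,[.528,-.19,.09]); u,v=int(u),int(v); c=p["image"][v-60:v+60,u-80:u+80]
cv2.imwrite("pics/f.png",cv2.resize(c,(640,480),interpolation=cv2.INTER_CUBIC)[:,:,::-1])
E
```

```text
time: 11.08
tcp_pos: [0.5283, -0.1857, 0.0884]
eef_rot: [3.141, 0.0, 1.616]
ft_force: [-0.8, 0.7, -0.1]
grip_width: 0.311
gripper_force: 30.0
tcp [ 0.5283 -0.1857  0.0884] rpy [3.1412e+00 3.0000e-04 1.6158e+00] t 11.075
tool mm [ 0.7 -0.3  3.4]
rotvec [ 0.0004  0.0003 -0.0022]
top
tipL 70 [[0.52, -0.1512, 0.1063], [0.5201, -0.151, 0.1077], [0.5256, -0.1395, 0.1123], [0.5314, -0.1272, 0.1155], [0.5316, -0.1269, 0.1163]]
clip l 49 [ 0.5244 -0.1225  0.0786] [ 0.5156 -0.1307  0.0741] [ 0.5338 -0.116   0.0836]
scene
tipR 105 [[0.5253, -0.243, 0.1033], [0.5263, -0.242, 0.1071], [0.5341, -0.2312, 0.1143], [0.5379, -0.2176, 0.1173], [0.5385, -0.2171, 0.1175]]
clip l 10 [ 0.5243 -0.1264  0.0803] [ 0.5191 -0.1291  0.0771] [ 0.5344 -0.1226  0.084 ]
clip r 72 [ 0.533  -0.2482  0.0808] [ 0.5219 -0.2553  0.074 ] [ 0.5415 -0.2403  0.0837]
```

View pics/f.png

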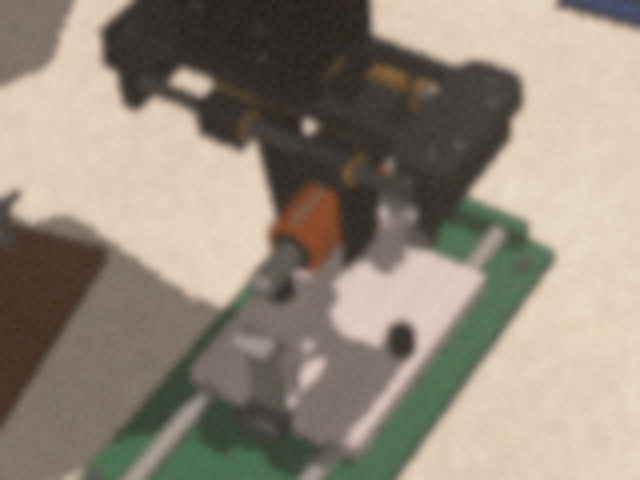

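The tip-to-flange gaps are equal at about 5 mm at both ends (+y measured from the top camera, -y from the scene camera), so the roller is centred. Descending to just above contact.

```bash
python3 -m inch '[{"tx":0,"ty":0,"tz":10,"ax":0,"ay":0,"az":0,"claw":20},{"tx":0,"ty":0,"tz":8,"ax":0,"ay":0,"az":0,"claw":20},{"tx":0,"ty":0,"tz":0,"ax":0,"ay":0,"az":0,"claw":20},{"tx":0,"ty":0,"tz":0,"ax":0,"ay":0,"az":0,"claw":20}]'
python3 -m inch '[{"tx":0,"ty":0,"tz":1.5,"ax":0,"ay":0,"az":0,"claw":20},{"tx":0,"ty":0,"tz":1.5,"ax":0,"ay":0,"az":0,"claw":20},{"tx":0,"ty":0,"tz":0,"ax":0,"ay":0,"az":0,"claw":20}]'; python3 -c "
from h import *
print(status.get_state()['moment'],status.get_state()['tcp_pos'],status.get_state()['ft_force'])"
```

```text
time: 11.72
tcp_pos: [0.5281, -0.1856, 0.07]
eef_rot: [-3.141, -0.0, 1.616]
ft_force: [-0.8, 0.3, -1.5]
grip_width: 0.307
gripper_force: 30.0
time: 12.1
tcp_pos: [0.528, -0.1856, 0.0671]
eef_rot: [-3.142, 0.0, 1.616]
ft_force: [-0.4, 0.8, -1.7]
grip_width: 0.31
gripper_force: 30.0
[ 0.01808838 -0.10151472 -0.01570935] [ 0.52803481 -0.18556749  0.06708793] [-0.39059389  0.76518571 -1.70339431]
```

```bash
for i in 1; do python3 -m inch '[{"tx":0,"ty":0,"tz":1,"ax":0,"ay":0,"az":0,"claw":20},{"tx":0,"ty":0,"tz":1,"ax":0,"ay":0,"az":0,"claw":20},{"tx":0,"ty":0,"tz":0,"ax":0,"ay":0,"az":0,"claw":20}]'; python3 -c "
from h import *
print(status.get_state()['moment'])"; python3 -m inch '[{"tx":0,"ty":0,"tz":1,"ax":0,"ay":0,"az":0,"claw":20},{"tx":0,"ty":0,"tz":1,"ax":0,"ay":0,"az":0,"claw":20},{"tx":0,"ty":0,"tz":0,"ax":0,"ay":0,"az":0,"claw":20}]'; python3 -c "
from h import *
print(status.get_state()['moment'])"; done
```

```text
time: 12.48
tcp_pos: [0.5281, -0.1856, 0.0651]
eef_rot: [3.142, 0.0, 1.616]
ft_force: [-0.5, -0.1, -1.4]
grip_width: 0.308
gripper_force: 30.0
[-0.03531729 -0.10338125  0.01755109]
time: 12.85
tcp_pos: [0.5283, -0.1857, 0.0633]
eef_rot: [3.141, 0.0, 1.616]
ft_force: [0.6, 0.1, 3.2]
grip_width: 0.314
gripper_force: 30.0
[ 0.17041986 -0.12816316  0.0096477 ]
```

Contact, with a moment showing that the +y end carries more of the load. I'll shift slightly toward -y.

```bash
python3 -m inch '[{"tx":-0.8,"ty":0,"tz":0,"ax":0,"ay":0,"az":0,"claw":20},{"tx":0,"ty":0,"tz":0,"ax":0,"ay":0,"az":0,"claw":20}]'; python3 -c "
from h import *
print(status.get_state()['moment'])"; python3 -m inch '[{"tx":0,"ty":0,"tz":1,"ax":0,"ay":0,"az":0,"claw":20},{"tx":0,"ty":0,"tz":0,"ax":0,"ay":0,"az":0,"claw":20}]'; python3 -c "
from h import *
print(status.get_state()['moment'])"
```

```text
time: 13.1
tcp_pos: [0.5282, -0.1864, 0.063]
eef_rot: [3.141, 0.0, 1.616]
ft_force: [1.5, 0.2, 1.0]
grip_width: 0.31
gripper_force: 30.0
[ 0.1042887  -0.27458428  0.02744498]
time: 13.35
tcp_pos: [0.5282, -0.1864, 0.0622]
eef_rot: [3.141, 0.0, 1.616]
ft_force: [0.6, 0.3, 2.9]
grip_width: 0.308
gripper_force: 30.0
[-0.01279199 -0.18497035  0.02419847]
```

Now balanced. Continuing to press gently.

```bash
python3 -m inch '[{"tx":0,"ty":0,"tz":1,"ax":0,"ay":0,"az":0,"claw":20},{"tx":0,"ty":0,"tz":1,"ax":0,"ay":0,"az":0,"claw":20},{"tx":0,"ty":0,"tz":0,"ax":0,"ay":0,"az":0,"claw":20}]'; python3 -c "
from h import *
print(status.get_state()['moment'])"; python3 -m inch '[{"tx":0,"ty":0,"tz":1,"ax":0,"ay":0,"az":0,"claw":20},{"tx":0,"ty":0,"tz":1,"ax":0,"ay":0,"az":0,"claw":20},{"tx":0,"ty":0,"tz":0,"ax":0,"ay":0,"az":0,"claw":20}]'; python3 -c "
from h import *
print(status.get_state()['moment'])"
```

```text
time: 13.72
tcp_pos: [0.5282, -0.1864, 0.0602]
eef_rot: [3.141, 0.0, 1.616]
ft_force: [-0.3, -0.2, 4.3]
grip_width: 0.304
gripper_force: 30.0
[-0.03055725 -0.18425994 -0.03319471]
time: 14.1
tcp_pos: [0.5281, -0.1864, 0.058]
eef_rot: [3.142, 0.0, 1.616]
ft_force: [1.4, 0.2, 2.9]
grip_width: 0.309
gripper_force: 30.0
[-0.02651788 -0.26551885 -0.02708216]
```

```bash
python3 -m inch '[{"tx":0,"ty":0,"tz":1,"ax":0,"ay":0,"az":0,"claw":20},{"tx":0,"ty":0,"tz":1,"ax":0,"ay":0,"az":0,"claw":20},{"tx":0,"ty":0,"tz":1,"ax":0,"ay":0,"az":0,"claw":20},{"tx":0,"ty":0,"tz":0,"ax":0,"ay":0,"az":0,"claw":20}]'; python3 -c "
from h import *
print(status.get_state()['moment'])"; python3 -m inch '[{"tx":0,"ty":0,"tz":1,"ax":0,"ay":0,"az":0,"claw":20},{"tx":0,"ty":0,"tz":1,"ax":0,"ay":0,"az":0,"claw":20},{"tx":0,"ty":0,"tz":0,"ax":0,"ay":0,"az":0,"claw":20}]'; python3 -c "
from h import *
print(status.get_state()['moment'])"
```

```text
time: 14.6
tcp_pos: [0.528, -0.1863, 0.0549]
eef_rot: [-3.141, -0.0, 1.616]
ft_force: [0.4, 0.3, -0.3]
grip_width: 0.309
gripper_force: 30.0
[-0.0293367  -0.20659489  0.02101555]
time: 14.98
tcp_pos: [0.528, -0.1864, 0.053]
eef_rot: [-3.141, -0.0, 1.616]
ft_force: [0.6, -0.4, 0.3]
grip_width: 0.31
gripper_force: 30.0
[-0.01410595 -0.14017942 -0.00569108]
```

```bash
python3 -m inch '[{"tx":0,"ty":0,"tz":1,"ax":0,"ay":0,"az":0,"claw":20},{"tx":0,"ty":0,"tz":1,"ax":0,"ay":0,"az":0,"claw":20},{"tx":0,"ty":0,"tz":1,"ax":0,"ay":0,"az":0,"claw":20},{"tx":0,"ty":0,"tz":0,"ax":0,"ay":0,"az":0,"claw":20}]'; python3 -c "
from h import *
print(status.get_state()['moment'])"; python3 -m inch '[{"tx":0,"ty":0,"tz":1,"ax":0,"ay":0,"az":0,"claw":20},{"tx":0,"ty":0,"tz":1,"ax":0,"ay":0,"az":0,"claw":20},{"tx":0,"ty":0,"tz":0,"ax":0,"ay":0,"az":0,"claw":20}]'; python3 -c "
from h import *
print(status.get_state()['moment'])"
```

```text
time: 15.48
tcp_pos: [0.5281, -0.1864, 0.0499]
eef_rot: [-3.141, -0.0, 1.616]
ft_force: [1.1, -0.8, -0.1]
grip_width: 0.311
gripper_force: 30.0
[-0.052044   -0.23487187  0.01613671]
time: 15.85
tcp_pos: [0.5279, -0.1863, 0.0478]
eef_rot: [-3.141, -0.0, 1.616]
ft_force: [0.7, 0.1, -2.9]
grip_width: 0.304
gripper_force: 30.0
[ 0.00789832 -0.15194686 -0.03331522]
```

```bash
python3 -m inch '[{"tx":0,"ty":0,"tz":1,"ax":0,"ay":0,"az":0,"claw":20},{"tx":0,"ty":0,"tz":1,"ax":0,"ay":0,"az":0,"claw":20},{"tx":0,"ty":0,"tz":0,"ax":0,"ay":0,"az":0,"claw":20}]'; python3 -m inch '[{"tx":0,"ty":0,"tz":0.7,"ax":0,"ay":0,"az":0,"claw":20},{"tx":0,"ty":0,"tz":0,"ax":0,"ay":0,"az":0,"claw":20}]'; python3 -m inch '[{"tx":0,"ty":0,"tz":0.7,"ax":0,"ay":0,"az":0,"claw":20},{"tx":0,"ty":0,"tz":0,"ax":0,"ay":0,"az":0,"claw":20}]'; python3 -c "
from h import *
print(status.get_state()['moment'])"
```

```text
time: 16.23
tcp_pos: [0.5279, -0.1863, 0.0458]
eef_rot: [-3.141, -0.0, 1.616]
ft_force: [0.8, 0.3, -5.8]
grip_width: 0.308
gripper_force: 30.0
time: 16.48
tcp_pos: [0.5281, -0.1864, 0.0454]
eef_rot: [-3.142, 0.0, 1.616]
ft_force: [0.2, -0.2, -3.8]
grip_width: 0.311
gripper_force: 30.0
time: 16.73
tcp_pos: [0.5282, -0.1864, 0.0448]
eef_rot: [3.141, 0.0, 1.616]
ft_force: [-0.4, -0.2, -2.2]
grip_width: 0.309
gripper_force: 30.0
[-0.01581522 -0.15276297  0.01065997]
```

```bash
python3 -m inch '[{"tx":0,"ty":0,"tz":0.6,"ax":0,"ay":0,"az":0,"claw":20},{"tx":0,"ty":0,"tz":0,"ax":0,"ay":0,"az":0,"claw":20}]'; python3 -c "
from h import *
print(status.get_state()['moment'])"
```

```text
time: 16.98
tcp_pos: [0.5283, -0.1865, 0.0443]
eef_rot: [3.141, 0.0, 1.616]
ft_force: [-0.5, -0.0, 1.2]
grip_width: 0.308
gripper_force: 30.0
[ 0.00485312 -0.11444114  0.05859985]
```

It is seated: the force reversed at the expected height. Releasing and retreating.

```bash
python3 -m inch '[{"tx":0,"ty":0,"tz":0,"ax":0,"ay":0,"az":0,"claw":31},{"tx":0,"ty":0,"tz":0,"ax":0,"ay":0,"az":0,"claw":36},{"tx":0,"ty":0,"tz":0,"ax":0,"ay":0,"az":0,"claw":45},{"tx":0,"ty":0,"tz":0,"ax":0,"ay":0,"az":0,"claw":60},{"tx":0,"ty":0,"tz":0,"ax":0,"ay":0,"az":0,"claw":60},{"tx":0,"ty":0,"tz":0,"ax":0,"ay":0,"az":0,"claw":60},{"tx":0,"ty":0,"tz":-10,"ax":0,"ay":0,"az":0,"claw":60},{"tx":0,"ty":0,"tz":-30,"ax":0,"ay":0,"az":0,"claw":60},{"tx":0,"ty":0,"tz":-40,"ax":0,"ay":0,"az":0,"claw":60},{"tx":0,"ty":0,"tz":-40,"ax":0,"ay":0,"az":0,"claw":60},{"tx":0,"ty":0,"tz":-40,"ax":0,"ay":0,"az":0,"claw":60},{"tx":-40,"ty":-30,"tz":-20,"ax":0,"ay":0,"az":0,"claw":60},{"tx":-40,"ty":-30,"tz":0,"ax":0,"ay":0,"az":0,"claw":60},{"tx":-40,"ty":-20,"tz":0,"ax":0,"ay":0,"az":0,"claw":60},{"tx":-40,"ty":-20,"tz":0,"ax":0,"ay":0,"az":0,"claw":60},{"tx":-40,"ty":0,"tz":0,"ax":0,"ay":0,"az":0,"claw":60},{"tx":-40,"ty":0,"tz":0,"ax":0,"ay":0,"az":0,"claw":60},{"tx":0,"ty":0,"tz":0,"ax":0,"ay":0,"az":0,"claw":60}]'
python3 - <<'E'
from m import *
ims=[]
for n in("top","scene"):
    p=eyes.camera(n)
    for k,(y0,y1) in dict(body=(-.21,-.16),jL=(-.146,-.131),jR=(-.238,-.225)).items():
        q=box(p,.51,.55,y0,y1,.055,.09); q=q[q[:,2]>np.percentile(q[:,2],60)] if len(q) else q
        print(n,k,len(q),q.mean(0).round(4) if len(q) else "")
    u,v=pix(p,[.528,-.19,.06]); u,v=int(u),int(v); ims.append(cv2.resize(p["image"][v-50:v+50,u-65:u+65],(390,300),interpolation=cv2.INTER_CUBIC))
cv2.imwrite("pics/g.png",np.hstack(ims)[:,:,::-1])
E
```

```text
time: 19.23
tcp_pos: [0.4385, -0.4326, 0.2243]
eef_rot: [3.141, 0.001, 1.614]
ft_force: [-0.6, 0.0, -0.7]
grip_width: 0.635
gripper_force: 0.0
top body 112 [ 0.5271 -0.1853  0.0779]
top jL 23 [ 0.5251 -0.1389  0.0698]
top jR 25 [ 0.529  -0.232   0.0686]
scene body 140 [ 0.5292 -0.1848  0.0795]
scene jL 32 [ 0.5284 -0.1382  0.0718]
scene jR 28 [ 0.5321 -0.2305  0.0713]
```

View pics/g.png

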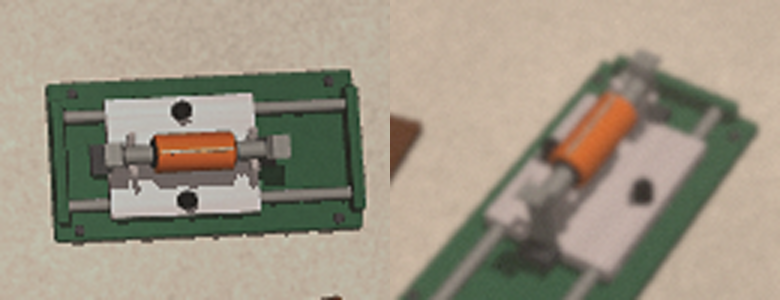

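The roller lies level in both clips: body at (195,152), noses over its tips at (130,155) and (265,148). The body top is at about 79 mm and the journal tops at about 71 mm at both ends, as a seated roller should measure. Handing in.

```bash
python3 -c "
from workcell import workorder
print(workorder.finish_job())"
```

```text
the job is handed in; nothing more can be done
None
```

The orange roller is snapped home and level between both inker clips and released; I handed the job in at about 19 s on the robot's clock, without touching the black roller, ink tubes or jar.

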